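# Hold the bar lamp level over the wet ink drawing

### The job

Pull the small bar lamp out of its charging dock, which grips the plug with a sprung catch, and hold it up as a light over the drawing pad: level, light strip facing down, centred over the sheet, in line with the sheet's long side and about 13 cm above the paper. The ink is wet, so nothing may touch the sheet, and leave the other things on the desk where they are. Finish still holding the lamp there, steady in the gripper; do not put it down.

Things in the scene. Friction and masses are not known exactly. Their poses are not given: they have to be found in the camera images.
- lamp: Bar lamp, aluminium, 145 mm long, 30 mm wide (its y), 24 mm thick (its z), 0.14 to 0.22 kg, black plug at one end. Origin in mid body near the centre of mass: a good place to grip across the 30 mm. x points along it to the plug (body x = -75 to +70 mm, plug to +112), z out of its plain back. At the start its origin is 115 mm above the desk and x points 45 deg down, away from the robot.
- lamp_strip (a point): Middle of the white light strip, on the lamp's -z face (at -6, 0, -13 mm in the lamp's frame, with its axes). In the dock it faces down and towards the robot, the lamp's free end up towards the robot. To bring the lamp level with the strip down, raise the plug end 45 deg about the lamp's y axis.
- lamp_plug (a point): Tip of the lamp's black plug, at (112, 0, 0) mm in the lamp's frame, with its axes. The plug is 42 mm long, 21 mm wide, 16 mm thick.
- dock: Charging dock, fixed to the desk: grey base 150 x 84 x 18 mm (x -90 to +60 mm) with a black socket block 43 mm wide, its top 77 mm up. Origin on the desk, x away from the robot, z up. The socket leans 45 deg: the lamp comes out along (-0.707, 0, 0.707) of the dock frame.
- dock_home (a point): Where the lamp's origin lies when the lamp is fully seated in the dock: at (-67, 0, 115) mm in the dock's frame, with the dock's axes. Two sprung catches in the socket hold the plug: it takes 10 to 20 N to pull it past them (grip with 40 N), within the first 10 mm; the plug is clear of the socket after 42 mm.
- pad: Drawing pad, fixed, flat on the desk, 260 mm (x) by 190 mm (y), 12 mm thick, white sheet with fresh black ink strokes on top. Origin at the centre of its underside, x along the long side. Dock and pad may be either way round: one on the left, the other on the right.
- sheet (a point): Centre of the sheet's upper face, 12 mm above the desk, with the pad's axes (x along the long side, z up).
- tape: Bystander: roll of paper tape lying flat, 80 mm across, 25 mm high. Origin under its centre.
- tape_small: Bystander: roll of masking tape lying flat, 60 mm across, 20 mm high. Origin under its centre.
- ink: Bystander: ink jar 48 mm across, 60 mm high. Origin under its centre.
- loupe: Bystander: black stand magnifier, 68 mm across, 50 mm high. Origin under its centre.
- pen: Bystander: black pen lying along its x, 130 mm long, 13 mm thick. Origin under its centre.
- marker: Bystander: grey marker lying along its x, 130 mm long, 13 mm thick. Origin under its centre.
- eraser: Bystander: eraser 45 x 22 x 13 mm. Origin under its centre.

How it is judged (in metres and radians):
On the way:
1. the lamp is pulled out of the dock's socket in the fingers (contact force between the fingers and lamp above 1 N and distance between lamp and dock_home above 0.045 m), for 0.1 s.
At the end, for the whole second after the job is handed in: The lamp is held in the fingers, at rest, clear of dock and pad, strip down with its z axis within 0.2 rad of vertical, its origin 80 to 180 mm above the sheet and within 35 mm of over its centre, its length within 0.22 rad of the sheet's long side, either way round (contact force between the fingers and lamp above 1 N and angle between lamp's own z axis and vertical below 0.2 rad and z of lamp in the frame of sheet between 0.08 and 0.18 m and horizontal distance between lamp and sheet below 0.035 m and angle between the x axis of lamp and the x axis of sheet, either way round below 0.22 rad and contact force between lamp and dock below 0.1 N and contact force between lamp and pad below 0.1 N and linear speed of lamp below 0.03 m/s and angular speed of lamp below 0.2 rad/s); the arm keeps its last pose, push and grip.
It fails at once if something touches the wet sheet or the pad (contact force between pad and anything else above 0.3 N).
It fails at once if another thing on the desk is pushed more than 25 mm (distance of any of tape, tape_small, ink, loupe, pen, marker, eraser from where it was at the start of the episode above 0.025 m).
It also fails if it takes over 40 s, if anything falls off the work surface, if the arm or the gripper's body presses on something with over 40 N, if the wrist force passes 120 N, or if a joint passes its speed limit or range.

### The arm

A 6-joint arm with a two-finger parallel gripper is mounted at the origin on the work surface. World frame = base frame: x ahead of the robot, y to its left, z up, the work surface at z = 0. Lengths are in mm, angles in degrees, forces in N, time in s.
With the tool pointing down it reaches from about 350 to 850 mm from the base axis. Payload 8.1 kg.
Tool frame: the origin (TCP) lies midway between the tips of the shut fingers; the grasp point (between the pads) lies 19 mm behind it; z points along the fingers, y is the line along which they close (so a half turn about z gives the same grasp; the last joint's range is limited). The gripper opens to 85 mm and grips with 20 to 120 N. Pads are 22 mm wide; open, the fingers measure 114 mm over their backs; the gripper's body (76 mm by 85 mm) begins 54 mm behind the grasp point. The pads swing forward as they close: fully open they stand 13 mm farther back than shut.
Start: joints at [63.518, 7.471, 85.268, -0, 87.261, -4.893], TCP at [220.747, 557.921, 231.292] pointing down, gripper open.
Joint ranges: [-169.43, 169.43], [-51.17, 129.36], [1.28, 143.12], [-76.62, 256.62], [0, 156.53], [-152.29, 152.29]. Speed limits (degrees/s): [136.94, 136.94, 159.86, 180, 180, 180].

### API

Orientations are given as [roll, pitch, yaw] about the fixed x, y, z axes, in that order (R = Rz(yaw) Ry(pitch) Rx(roll)).
In Python, from bench import r gives the robot as it stands.
- The arm moves only by the tool steer_hand, called as a command line: name --argument value ..., lists and objects as JSON in quotes. Schema: {"type":"object","properties":{"moves":{"type":"string"},"force":{"type":"number"},"only":{"type":"string"},"quiet":{"type":"boolean"},"lines":{"type":"string"}},"required":["moves"],"additionalProperties":false}. moves is a string of 1 to 8 rows, parted by semicolons, with the numbers parted by spaces; each row has 7 numbers: a rotation vector rx, ry, rz in fractions of the full range, 1 being 60 degrees, then dx, dy, dz in fractions of the full range, 1 being 1000 mm, then the finger opening in mm; each row is the pose to reach, as a shift and turn from the pose commanded when the call began, along the tool's axes at that moment; what a row does not reach only later rows make up. A row lasts 1/8 s, in which the tool goes at most 62.5 mm and 10.7 degrees, less where a joint would pass 70% of its speed; a pose out of reach is approached as far as the arm can. The fingers move at their own pace and stop on an object; force is the grip in N (left out, the last holds). Time passes only in rows, so rows that do not move let the fingers close. The tool returns the time, the measured TCP pose, the force, the opening and the grip force at its end. only (a regular expression) keeps the lines of the reply that match it, lines (a string "A,B") keeps lines A to B, and quiet returns only ok. Shift and turn numbers lie between -1 and 1, and a call with a number outside is refused. Input that does not fit is refused with a message, and nothing moves.
- r.sense(): the state, without advancing time (a new reading comes with each control period).
- r.snapshot(name): name is "scene" or "top" or "wrist"; returns a dict with "pixels" (400x640x3 uint8, blue, green, red), "fx", "fy", "cx", "cy" (pixels), "D" ([k1, k2, p1, p2, k3] as OpenCV has them; the pictures are not rectified), "pose" (4x4, takes a point from camera to world coordinates). Camera axes: x right, y up, looking along -z (the intrinsics and any distortion apply to the point x, -y, -z); pixel columns grow to the right and rows downward; lengths in mm; the calibration is good to about 2 mm. A picture is of the moment at which its call begins. There is no depth.
- r.hand_in(): hands the job in; it is judged then, once.
The state is a dict: "time": time; "joint_pos": joint angles; "qd": joint speeds; "joint_efforts": joint torques, N m; "tool_pos": TCP position; "tcp_rot": TCP orientation; "ft_force": force on the tool from outside, world axes, zero at the start; "wrist_torque": the same for the moment, N m; "finger_gap": finger opening in mm; "grip_force": force on a finger pad.
Only numpy, scipy, OpenCV 4.12 (cv2) and the standard library are available. Lean on these libraries where they do the work, as an engineer would, in place of code of your own. Each camera call takes 0.05 s, during which the arm holds its last target. There are 200 camera calls.

## Working session

There is one attempt and no reset: what is moved stays moved. The work goes in short steps, Python scripts to look and compute and a tool call to move; the robot and the scene stay as the last step left them, time stands still between calls to the robot, and variables do not carry over. Pictures are saved under pics/ and viewed, at most 10 in all, crops included, and the job is handed in when it is done.

```bash
ls; mkdir -p pics; python3 - <<'E'
from bench import r
import cv2
for n in("scene","top"):
    s=r.snapshot(n); cv2.imwrite(f"pics/{n}0.png",s["pixels"])
    print(n,s["fx"],s["fy"],s["cx"],s["cy"],s["D"]);print(s["pose"])
print(r.sense())
E
```

```text
bench.py
pics
scene 452.03618029083634 452.03618029083634 318.7214491919195 200.49853857739873 [-0.04356696  0.          0.          0.          0.        ]
[[ 7.82697093e-01 -3.77674562e-01  4.94719300e-01  1.26520879e+03]
 [ 6.22365255e-01  4.83644494e-01 -6.15426269e-01 -9.03137849e+02]
 [-6.83741927e-03  7.89588455e-01  6.13598664e-01  1.01878706e+03]
 [ 0.00000000e+00  0.00000000e+00  0.00000000e+00  1.00000000e+00]]
top 466.28318061187514 466.28318061187514 319.88447173138104 205.16625605700165 [-0.02302852  0.          0.          0.          0.        ]
[[-2.94659277e-02  9.98213316e-01 -5.19801391e-02  4.38442424e+02]
 [-9.99451963e-01 -2.86379487e-02  1.66024467e-02  1.15918470e+01]
 [ 1.50841789e-02  5.24408585e-02  9.98510102e-01  1.38275806e+03]
 [ 0.00000000e+00  0.00000000e+00  0.00000000e+00  1.00000000e+00]]
{'time': 0.1, 'joint_pos': array([ 6.35195893e+01,  7.51148823e+00,  8.53237281e+01, -9.75384060e-04,
        8.72621157e+01, -4.89280456e+00]), 'qd': array([ 0.01074296, -0.03722221, -0.18556733,  0.0002619 , -0.02699418,
        0.03263016]), 'joint_efforts': array([ 1.25885599e-03, -5.70949459e+01, -5.01945019e+01, -1.96740921e-04,
        8.07008502e-03,  1.23547696e-05]), 'tool_pos': array([220.51118873, 557.46811072, 230.33536705]), 'tcp_rot': array([-1.79902940e+02, -7.33098035e-03,  1.58412435e+02]), 'ft_force': array([-0.18166722, -0.3575348 ,  0.23337355]), 'wrist_torque': array([-0.04020682,  0.01715524,  0.06118553]), 'grip_force': 0.0, 'finger_gap': 85.43519128543902}
```

View pics/scene0.png

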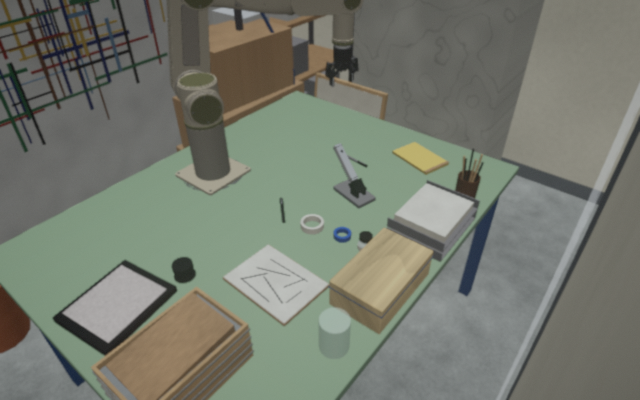

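View pics/top0.png

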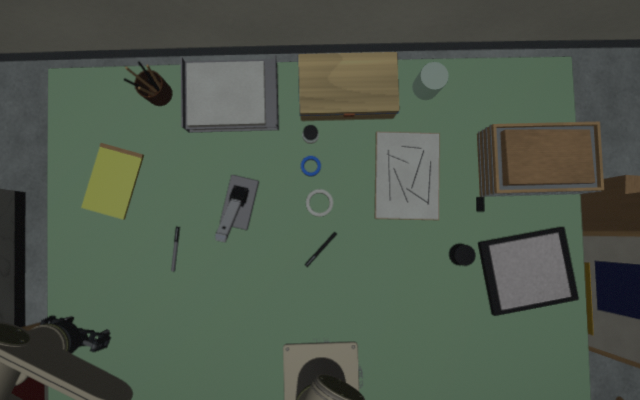

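The pictures show the dock and lamp on the left (top px 238,205) and the pad on the right (top px 408,176). Next I'll zoom in on both in the two views.

```bash
cat > h.py <<'E'
import numpy as np, cv2
def ray(s,uv):
    K=np.array([[s["fx"],0,s["cx"]],[0,s["fy"],s["cy"]],[0,0,1.]])
    n=cv2.undistortPoints(np.array([[uv]],float),K,np.array(s["D"],float))[0,0]
    P=np.array(s["pose"]); d=P[:3,:3]@np.array([n[0],-n[1],-1]); return P[:3,3],d/np.linalg.norm(d)
def onz(s,uv,z):
    o,d=ray(s,uv); return o+d*(z-o[2])/d[2]
def tri(obs):
    A=np.zeros((3,3));b=np.zeros(3);R=[ray(s,u) for s,u in obs]
    for o,d in R:
        M=np.eye(3)-np.outer(d,d);A+=M;b+=M@o
    p=np.linalg.solve(A,b); return p,[round(float(np.linalg.norm((np.eye(3)-np.outer(d,d))@(p-o))),1) for o,d in R]
def proj(s,p):
    K=np.array([[s["fx"],0,s["cx"]],[0,s["fy"],s["cy"]],[0,0,1.]])
    P=np.array(s["pose"]); q=(np.atleast_2d(p)-P[:3,3])@P[:3,:3]; q=q*[1,-1,-1]
    return cv2.projectPoints(q,np.zeros(3),np.zeros(3),K,np.array(s["D"],float))[0][:,0]
E
python3 - <<'E'
import cv2,numpy as np,pickle
from bench import r
from h import *
S={n:r.snapshot(n) for n in("scene","top")}; pickle.dump(S,open("S.pkl","wb"))
t,s=S["top"]["pixels"],S["scene"]["pixels"]
f=lambda im,x,y,w,h,k:cv2.resize(im[y:y+h,x:x+w],None,fx=k,fy=k,interpolation=cv2.INTER_CUBIC)
a=f(t,205,165,66,50,6);b=f(s,325,140,66,50,6)
c=f(t,365,125,88,100,3);d=f(s,215,240,120,85,3)
im=np.zeros((600,800,3),np.uint8)
for q,x,y in((a,0,0),(b,400,0),(c,0,300),(d,400,300)): im[y:y+q.shape[0],x:x+q.shape[1]]=q
cv2.imwrite("pics/c1.png",im)
for u in((376,133),(438,133),(439,219),(376,219)): print(onz(S["top"],u,12).round())
for u in((233,177),(258,181),(245,229)): print(onz(S["top"],u,18).round())
E
```

```text
[ 720. -185.   12.]
[ 715. -370.   12.]
[ 459. -362.   12.]
[ 464. -175.   12.]
[600. 241.  18.]
[586. 168.  18.]
[446. 209.  18.]
```

View pics/c1.png

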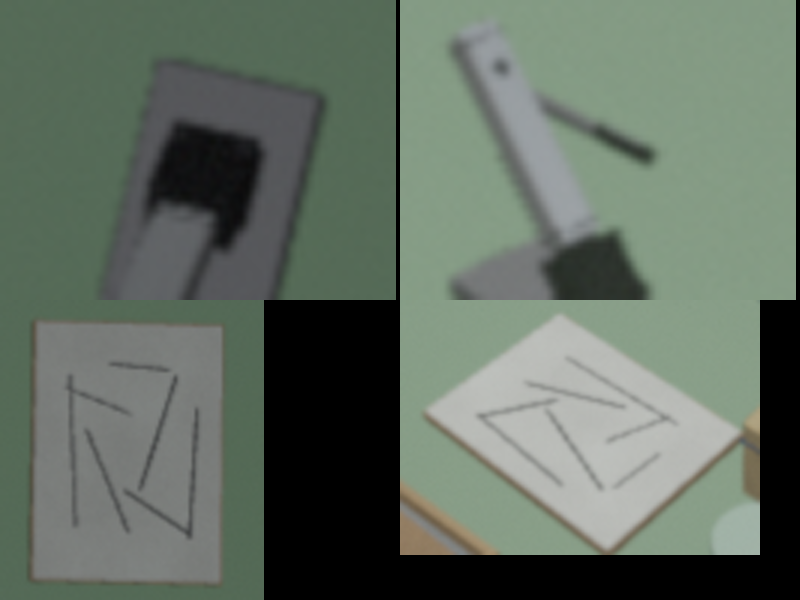

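```bash
cat >> h.py <<'E'
from scipy.spatial.transform import Rotation as Ro
def goto(st,p,R):
    R0=Ro.from_euler("xyz",st["tcp_rot"],degrees=True)
    rv=(R0.inv()*Ro.from_matrix(R)).as_rotvec(degrees=True); d=R0.inv().apply(np.array(p)-st["tool_pos"])
    print("rv",rv.round(1),np.linalg.norm(rv).round(1),"d",d.round(1),np.linalg.norm(d).round(1))
E
python3 - <<'E'
import pickle; from h import *; from bench import r
S=pickle.load(open("S.pkl","rb"));t,s=S["top"],S["scene"]
T=[(376.7,132.3),(439,133.3),(438.3,219),(375.3,218.3)];C=[(329,284),(285,324),(223.7,277.7),(269,244.7)]
P=[]
for a,b in zip(T,C):
    p,e=tri([(t,a),(s,b)]);print(p.round(1),e);P.append(p)
P=np.array(P);print("pad",P.mean(0),"yaw",np.degrees(np.arctan2(*( (P[0]+P[1]-P[2]-P[3])[[1,0]]))))
print("top only",np.mean([onz(t,a,12) for a in T],0))
a,b=onz(t,(230.8,175),18),onz(t,(258.7,180.8),18);print(a,b,np.linalg.norm(a-b))
d=(a-b)[:2];yaw=np.arctan2(-d[0],d[1]);m=(a+b)/2;print("dock yaw",np.degrees(yaw))
Rd=Ro.from_euler("z",yaw).as_matrix();o=m-Rd@[60,0,18];L=o+Rd@[-67,0,115];print("dock",o,"home",L)
c=np.sqrt(.5);Rt=Rd@np.array([[-c,0,-c],[0,1,0],[c,0,-c]])
p=L-Rt[:,2]*130;print(p);goto(r.sense(),p,Rt)
E
```

```text
[ 723.5 -186.3    9.2] [1.2, 1.2]
[ 716.3 -373.     8.5] [1.6, 1.6]
[ 459.4 -360.6    7.4] [0.7, 0.7]
[ 467.6 -172.7    8.3] [1.6, 1.6]
pad [ 591.7034887  -273.12593993    8.37744219] yaw -2.907144959542561
top only [ 590.42095146 -273.22387202   12.        ]
[605.6257453  247.71726053  18.        ] [586.21721013 166.30271896  18.        ] 83.69599044161959
dock yaw -13.40856090945974
dock [537.55700329 220.9235847    0.        ] home [472.38334017 236.4604324  115.        ]
[561.80149075 215.14390482 206.92388155]
rv [ 3.2 44.9 -7.8] 45.7 d [-443.3 -192.9   23.9] 484.0
```

Go in one call (8 rows; 62.5*8=500).

Units first: shifts go in shares of 1000 mm and turns go in shares of 60 degrees. So -443.3 mm / 1000 = -0.4433, -166 mm / 1000 = -0.166, 44.9 degrees / 60 = 0.7483.

steer_hand --moves "0.0067 0.0933 -0.0167 -0.055 -0.024 0.003 85;0.0133 0.1833 -0.0333 -0.111 -0.048 0.006 85;0.02 0.2833 -0.05 -0.166 -0.072 0.009 85;0.0267 0.375 -0.0667 -0.222 -0.096 0.012 85;0.0333 0.4667 -0.0833 -0.277 -0.12 0.015 85;0.04 0.5667 -0.1 -0.332 -0.145 0.018 85;0.0467 0.65 -0.1167 -0.388 -0.169 0.021 85;0.0533 0.7483 -0.13 -0.4433 -0.1929 0.0239 85"

```text
time: 1.2
tool_pos: [563.3, 213.8, 207.8]
tcp_rot: [179.9, -45.1, 166.7]
ft_force: [1.8, 1.5, 1.0]
finger_gap: 84.9
grip_force: 0.0
```

steer_hand --moves "0 0 0 0 0 0 85;0 0 0 0 0 0 85"

```text
time: 1.45
tool_pos: [561.9, 215.3, 205.7]
tcp_rot: [-180.0, -45.1, 166.6]
ft_force: [-0.3, 0.8, 1.3]
finger_gap: 85.1
grip_force: 0.0
```

```bash
python3 - <<'E'
import pickle,cv2
from bench import r
s=r.snapshot("wrist");pickle.dump(s,open("w1.pkl","wb"));cv2.imwrite("pics/w1.png",s["pixels"])
print(s["pose"],r.sense()["joint_pos"],r.sense()["tcp_rot"])
E
```

```text
[[ 2.34171509e-01 -8.41492117e-01  4.86882658e-01  6.15568421e+02]
 [ 9.72195180e-01  2.02438895e-01 -1.17707371e-01  2.02211453e+02]
 [ 4.85837476e-04  5.00908686e-01  8.65500001e-01  3.53412777e+02]
 [ 0.00000000e+00  0.00000000e+00  0.00000000e+00  1.00000000e+00]] [  7.356648    48.64410084  44.86315968  18.51053966 127.9890821
 -63.42979545] [179.8973179  -44.90307699 166.74201121]
```

View pics/w1.png

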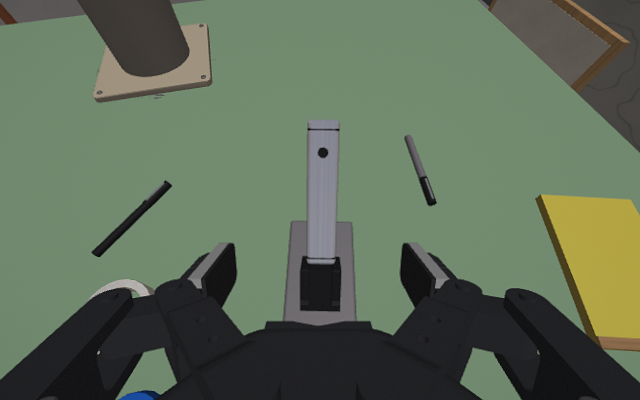

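The wrist view shows the lamp centred between the fingers: free end at (323,122–129), plug end at (321,260), socket block (321,285). Next I'll project the model and compare, using the wrist and scene views.

```bash
python3 - <<'E'
import pickle,cv2; from h import *
S=pickle.load(open("S.pkl","rb"));w=pickle.load(open("w1.pkl","rb"))
Rd=Ro.from_euler("z",-13.41,degrees=True).as_matrix();c=np.sqrt(.5)
L=np.array([472.4,236.5,115.]);RL=Rd@np.array([[c,0,c],[0,1,0],[-c,0,c]])
m=np.array([[x,y,z] for x in(-75,70) for y in(-15,15) for z in(-12,12)])
o=L-Rd@[-67,0,115]
b=np.array([[x,y,18] for x in(-90,60) for y in(-42,42)])
ims=[]
for s,(x,y,W,H,k) in((w,(260,100,130,150,4)),(S["scene"],(325,140,70,75,4)),(S["top"],(205,165,70,75,4))):
    im=cv2.resize(s["pixels"][y:y+H,x:x+W],None,fx=k,fy=k,interpolation=cv2.INTER_CUBIC)
    for P,col in((L+m@RL.T,(0,0,255)),(o+b@Rd.T,(255,0,0))):
        for q in proj(s,P): cv2.circle(im,tuple(int(v) for v in (q-[x,y]+.5)*k),2,col,-1)
    ims.append(im)
out=np.zeros((600,800,3),np.uint8);out[:600,:520]=ims[0];out[:300,520:]=ims[1];out[300:,520:]=ims[2]
cv2.imwrite("pics/c2.png",out)
E
```

```text
(no output)
```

View pics/c2.png

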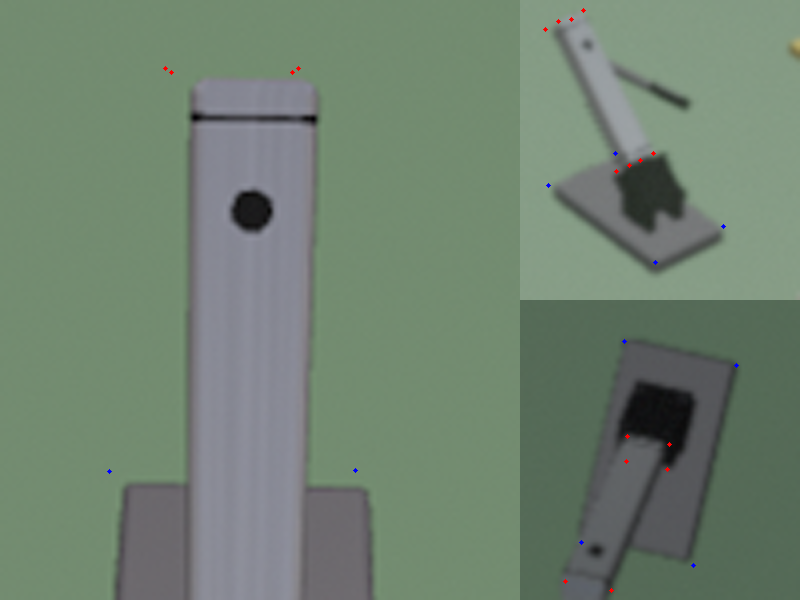

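```bash
cat > fit.py <<'E'
import pickle,cv2; from h import *
from scipy.optimize import least_squares
S=pickle.load(open("S.pkl","rb"));w=pickle.load(open("w1.pkl","rb"));t,s=S["top"],S["scene"]
c=np.sqrt(.5);A=np.array([[c,0,c],[0,1,0],[-c,0,c]])
lam=lambda p:A@np.array(p)+[-67,0,115]
E1,E2=lam([-75,15,12]),lam([-75,-15,12])
f=[(w,E2,(308.3,119)),(w,E1,(338.3,119.5)),(w,[-90,-42,18],(290.5,221)),(w,[-90,42,18],(351.5,222)),
(s,E2,(333.2,147)),(s,E1,(340,143.2)),(t,[60,42,18],(231,174.5)),(t,[60,-42,18],(258.5,180.75)),(t,[-90,-42,18],(247,228.75)),
(s,[60,-42,18],(358.3,204.7)),(s,[60,42,18],(374.5,197.5))]
def res(v,P=None):
    R=Ro.from_euler("z",v[2],degrees=True).as_matrix()
    return np.concatenate([proj(k,R@np.array(p)+[v[0],v[1],v[3]])[0]-u for k,p,u in f])
q=least_squares(res,[537,221,-13,0],loss="soft_l1");print("dock x y yaw zoff",q.x.round(2));print(q.fun.reshape(-1,2).round(1))
R=Ro.from_euler("z",q.x[2],degrees=True).as_matrix();print("home",R@[-67,0,115]+[q.x[0],q.x[1],q.x[3]])
for a,b in(((w,(308.3,119)),(s,(333.2,147))),((w,(338.3,119.5)),(s,(340,143.2)))):print("tri end",tri([a,b]))
E
python3 fit.py
```

```text
dock x y yaw zoff [539.49 222.47 -14.82  -2.71]
[[-2.1  0.7]
 [ 0.9  0.8]
 [-0.5 -2.5]
 [-0.1 -2.2]
 [ 2.  -1.9]
 [ 1.7 -0.6]
 [-0.1 -0.3]
 [ 0.2 -0. ]
 [-0.3  1.7]
 [ 0.2  1.1]
 [ 1.4 -0.4]]
home [474.7217358  239.61508067 112.28524374]
tri end (array([414.70415454, 241.12684539, 160.12001089]), [1.2, 1.2])
tri end (array([426.8773722 , 267.54891411, 166.79568342]), [0.3, 0.3])
```

```bash
python3 - <<'E'
from h import *; import pickle; from bench import r
w=pickle.load(open("w1.pkl","rb"))
for u,z in(((322.5,185),115),((323.3,119.2),176),((321,258),74)):print(onz(w,u,z))
R=Ro.from_euler("z",-14.2,degrees=True).as_matrix();c=np.sqrt(.5)
Rt=R@np.array([[-c,0,-c],[0,1,0],[c,0,-c]]);H=np.array([473.5,238.5,114])
print(H);goto(r.sense(),H+Rt[:,2]*23,Rt)
E
```

```text
[462.71228047 243.98872352 115.        ]
[433.04721472 251.21338505 176.        ]
[525.01868721 227.44026543  74.        ]
[473.5 238.5 114. ]
rv [-0.6  0.1  0.7] 0.9 d [ -2.    1.5 154. ] 154.1
```

Converted, 95 mm / 1000 = 0.095, 80 mm / 1000 = 0.08, 0.7 degrees / 60 = 0.0117.

steer_hand --moves "0 0 0.0117 0 0.002 0.04 85;0 0 0.0117 -0.001 0.003 0.08 85;0 0 0.0117 -0.002 0.003 0.095 85;0 0 0.0117 -0.002 0.003 0.095 85"

```text
time: 2.0
tool_pos: [497.4, 235.3, 141.7]
tcp_rot: [-179.5, -44.8, 165.9]
ft_force: [1.2, 0.4, 0.6]
finger_gap: 84.7
grip_force: 0.0
```

```bash
python3 - <<'E'
import pickle,cv2
from bench import r
s=r.snapshot("wrist");pickle.dump(s,open("w2.pkl","wb"));cv2.imwrite("pics/w2.png",s["pixels"])
print(s["pose"],s["cx"])
E
```

```text
[[ 2.38724691e-01 -8.42540475e-01  4.82841662e-01  5.50426250e+02]
 [ 9.71068751e-01  2.10191990e-01 -1.13334936e-01  2.23074439e+02]
 [-6.00017892e-03  4.95928297e-01  8.68342744e-01  2.89710039e+02]
 [ 0.00000000e+00  0.00000000e+00  0.00000000e+00  1.00000000e+00]] 317.95930197736357
```

View pics/w2.png

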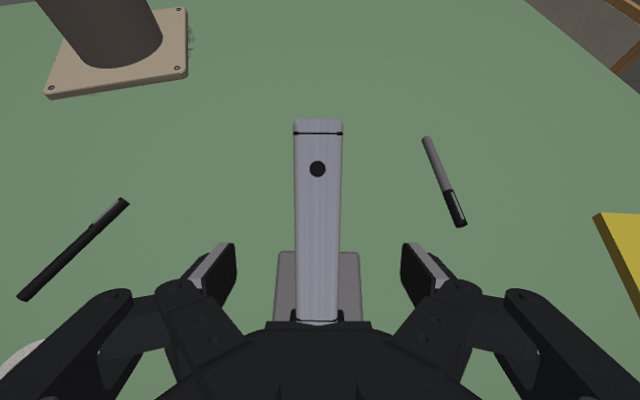

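Lamp is centred between the pads (318,·), with its end at row 120 and its plug end at row 320. Triangulate from the two wrist views.

```bash
python3 - <<'E'
from h import *; import pickle; from bench import r
a=pickle.load(open("w1.pkl","rb"));b=pickle.load(open("w2.pkl","rb"))
R0=Ro.from_euler("xyz",r.sense()["tcp_rot"],degrees=True).as_matrix();p0=r.sense()["tool_pos"]
for u,v in(((323.3,119.3),(318,120)),((322.8,152.5),(317.5,169)),((321,259),(317.5,321))):
    p,e=tri([(a,u),(b,v)]);print(p.round(1),e,"in tool",(R0.T@(p-p0)).round(1))
print((R0.T@(np.array([473.5,239.8,114])-p0)).round(1))
E
```

```text
[445.9 248.  187.7] [0.5, 0.5] in tool [70.6 -0.1  5.8]
[452.6 246.1 154.2] [0.1, 0.1] in tool [42.1 -0.1 24.7]
[527.  227.1  76.7] [0.1, 0.1] in tool [-67.   -0.5  25.7]
[-1.7 -1.  37.9]
```

Converted, 60 mm / 1000 = 0.06, 30 mm / 1000 = 0.03.

steer_hand --moves "0 0 0 0 0 0.03 85;0 0 0 0 0 0.06 85;0 0 0 0 0 0.06 85;0 0 0 0 0 0.06 20;0 0 0 0 0 0.06 20;0 0 0 0 0 0.06 20;0 0 0 0 0 0.06 20;0 0 0 0 0 0.06 20" --force 45

```text
time: 3.05
tool_pos: [458.3, 243.3, 96.9]
tcp_rot: [-179.4, -44.9, 165.7]
ft_force: [4.3, -1.7, 4.5]
finger_gap: 29.5
grip_force: 48.8
```

steer_hand --moves "0 0 0 0 0 0 20;0 0 0 0 0 0 20" --force 45

```text
time: 3.3
tool_pos: [458.3, 243.3, 96.9]
tcp_rot: [-179.4, -44.9, 165.7]
ft_force: [5.1, -2.1, 5.5]
finger_gap: 29.5
grip_force: 48.9
```

Converted, 75 mm / 1000 = 0.075, 60 mm / 1000 = 0.06.

steer_hand --moves "0 0 0 0.004 0 0 20;0 0 0 0.008 0 0 20;0 0 0 0.012 0 0 20;0 0 0 0.02 0 0 20;0 0 0 0.032 0 0 20;0 0 0 0.046 0 0 20;0 0 0 0.06 0 0 20;0 0 0 0.075 0 0 20" --force 55

```text
time: 4.3
tool_pos: [404.8, 256.8, 149.7]
tcp_rot: [-179.3, -45.0, 165.7]
ft_force: [0.5, 0.5, -1.6]
finger_gap: 29.5
grip_force: 54.2
```

```bash
python3 - <<'E'
import pickle,cv2
from bench import r
s=r.snapshot("wrist");pickle.dump(s,open("w3.pkl","wb"));cv2.imwrite("pics/w3.png",s["pixels"])
E
```

```text
(no output)
```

View pics/w3.png

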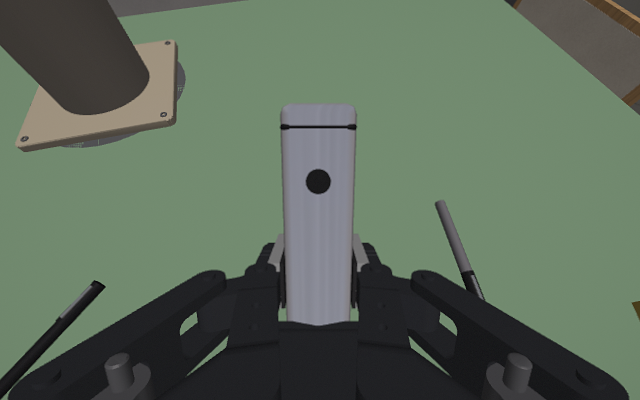

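```bash
cat > tgt.py <<'E'
from h import *; import pickle; from bench import r
st=r.sense();R0=Ro.from_euler("xyz",st["tcp_rot"],degrees=True).as_matrix();p0=st["tool_pos"]
w=pickle.load(open("w3.pkl","rb"))
def pl(u,z):
    o,d=ray(w,u);o=R0.T@(o-p0);d=R0.T@d;return (o+d*(z-o[2])/d[2]).round(1)
print("hole",pl((318,181),-35),"end",pl((318,105),-35))
Rt=Ro.from_euler("xyz",[180,0,177.1],degrees=True).as_matrix()
for z in(280,119): goto(st,[591,-273,z],Rt)
goto(st,[405,257,300],Rt)
E
python3 tgt.py
```

```text
hole [ 44.   -0.5 -35. ] end [ 72.5  -0.4 -35. ]
rv [  3.9 -44.9 -10.5] 46.3 d [-129.  -471.5 -306. ] 576.7
rv [  3.9 -44.9 -10.5] 46.3 d [-242.9 -470.3 -192.2] 563.1
rv [  3.9 -44.9 -10.5] 46.3 d [ 104.8   -1.4 -105.5] 148.7
```

Converted, -105 mm / 1000 = -0.105, -85 mm / 1000 = -0.085, -44.9 degrees / 60 = -0.7483.

steer_hand --moves "0 0 0 0.03 0 -0.03 20;0.01 -0.125 -0.0283 0.06 0 -0.06 20;0.0217 -0.25 -0.0567 0.085 0 -0.085 20;0.0333 -0.3667 -0.0833 0.105 0 -0.105 20;0.0433 -0.5 -0.1167 0.105 0 -0.105 20;0.055 -0.625 -0.1467 0.105 0 -0.105 20;0.065 -0.7483 -0.175 0.105 -0.001 -0.105 20;0.065 -0.7483 -0.175 0.105 -0.001 -0.105 20" --force 60

```text
time: 5.35
tool_pos: [404.2, 257.3, 298.5]
tcp_rot: [-180.0, 0.1, 177.2]
ft_force: [-0.1, -0.3, -0.6]
finger_gap: 29.0
grip_force: 59.9
```

```bash
python3 tgt.py | tail -3
```

```text
rv [-0.   0.1  0.1] 0.1 d [-212.6 -520.5   18.9] 562.6
rv [-0.   0.1  0.1] 0.1 d [-212.4 -520.5  179.9] 590.2
rv [-0.   0.1  0.1] 0.1 d [-0.8 -0.3 -1.5] 1.7
```

Converted, -400 mm / 1000 = -0.4, -350 mm / 1000 = -0.35.

steer_hand --moves "0 0 0 -0.01 -0.025 0 20;0 0 0 -0.03 -0.075 0.004 20;0 0 0 -0.055 -0.13 0.008 20;0 0 0 -0.078 -0.19 0.012 20;0 0 0 -0.1 -0.245 0.015 20;0 0 0 -0.122 -0.3 0.018 20;0 0 0 -0.143 -0.35 0.019 20;0 0 0 -0.163 -0.4 0.019 20"

```text
time: 6.35
tool_pos: [548.2, -153.3, 278.2]
tcp_rot: [179.9, -0.2, 176.9]
ft_force: [1.0, 0.2, -1.5]
finger_gap: 29.5
grip_force: 59.9
```

steer_hand --moves "0 0 0 -0.018 -0.045 0 20;0 0 0 -0.033 -0.08 0 20;0 0 0 -0.043 -0.105 0 20;0 0 0 -0.049 -0.12 0 20;0 0 0 -0.049 -0.12 0 20;0 0 0 -0.049 -0.12 0 20"

```text
time: 7.1
tool_pos: [590.8, -272.7, 279.3]
tcp_rot: [-180.0, -0.0, 177.1]
ft_force: [-0.0, 0.4, -2.0]
finger_gap: 29.1
grip_force: 60.0
```

```bash
python3 tgt.py | tail -3
python3 - <<'E'
import pickle,cv2
from bench import r
out=[]
for n in("wrist","scene","top"):
    s=r.snapshot(n);pickle.dump(s,open(n+"5.pkl","wb"));out.append(s["pixels"])
import numpy as np
o=np.zeros((600,800,3),np.uint8);o[:400,:640]=out[0]
o[400:,:400]=cv2.resize(out[1][150:350,100:500],(400,200));o[400:,400:]=out[2][80:280,240:640]
cv2.imwrite("pics/f5.png",o)
E
```

```text
rv [-0. -0. -0.] 0.0 d [-0.2 -0.3 -0.7] 0.8
rv [-0. -0. -0.] 0.0 d [ -0.3  -0.3 160.3] 160.3
rv [-0. -0. -0.] 0.0 d [212.8 519.4 -20.6] 561.7
```

View pics/f5.png

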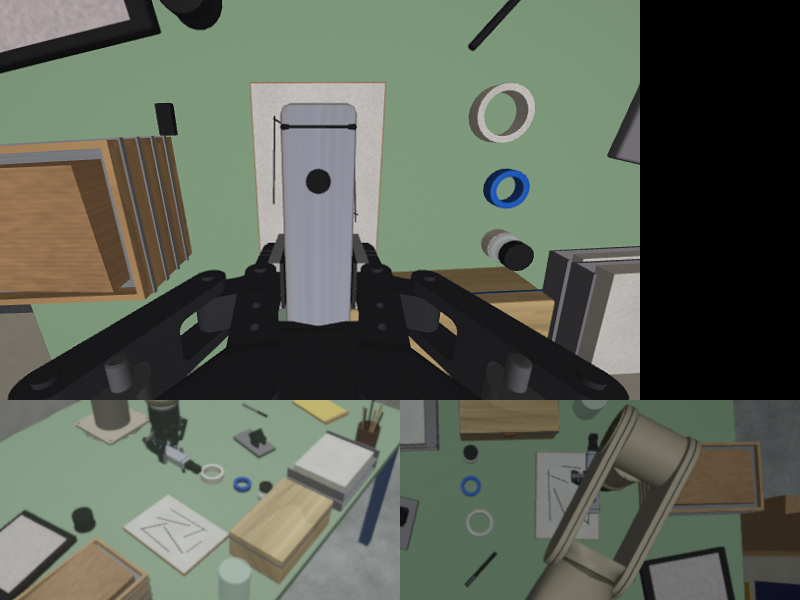

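The lamp is unslipped, aligned with and centred on the sheet (sheet edges at cols 250 and 385, lamp at 318), and nothing is in the way below. Lower it 160 mm.

Converted, 158 mm / 1000 = 0.158, 155 mm / 1000 = 0.155.

steer_hand --moves "0 0 0 0 0 0.025 20;0 0 0 0 0 0.06 20;0 0 0 0 0 0.095 20;0 0 0 0 0 0.125 20;0 0 0 0 0 0.145 20;0 0 0 0 0 0.155 20;0 0 0 0 0 0.158 20;0 0 0 0 0 0.158 20"

```text
time: 8.25
tool_pos: [591.5, -274.0, 122.6]
tcp_rot: [-179.9, 0.1, 177.0]
ft_force: [0.2, -0.0, -2.6]
finger_gap: 29.4
grip_force: 60.0
```

steer_hand --moves "0 0 0 0 0 0 20;0 0 0 0 0 0 20;0 0 0 0 0 0 20;0 0 0 0 0 0 20"

```text
time: 8.75
tool_pos: [591.0, -273.7, 121.6]
tcp_rot: [-179.9, 0.0, 177.0]
ft_force: [-0.6, -0.1, -1.8]
finger_gap: 29.7
grip_force: 60.0
```

```bash
python3 - <<'E'
import pickle,cv2,numpy as np
from bench import r
w=r.snapshot("wrist");s=r.snapshot("scene")
pickle.dump((w,s),open("e.pkl","wb"))
o=np.zeros((600,800,3),np.uint8);o[:320,:512]=cv2.resize(w["pixels"],(512,320))
o[320:,:560]=cv2.resize(s["pixels"][220:340,190:430],(560,280))
cv2.imwrite("pics/f6.png",o);print(r.sense()["qd"].round(2))
E
```

```text
[-0.05  0.02 -0.04  0.11 -0.07 -0.  ]
```

View pics/f6.png

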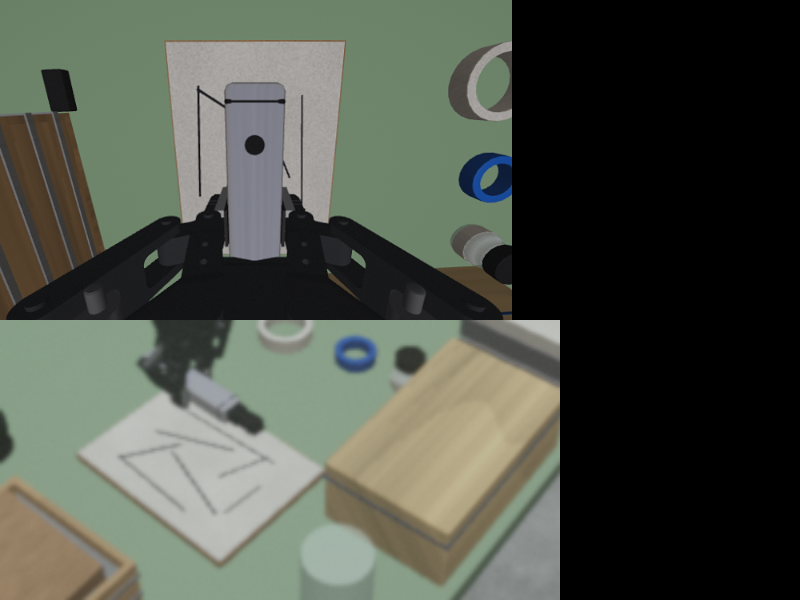

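The lamp is level, centred over the sheet (wrist cols 165–345, lamp 255), about 13 cm up and at rest; nothing is touching.

```bash
python3 -c "
from bench import r
print(r.hand_in())"
```

```text
the job is handed in; nothing more can be done
None
```

I pulled the lamp from the dock and handed the job in with it still in the gripper: level, strip down, centred over the sheet and in line with its long side, about 13 cm above the paper. No touch on the sheet or the other things showed in the pictures, but the hand-in returned no verdict.

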